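# Start the wooden clamp bolt in its threaded boss

## Task

Take the wooden bolt out of its holder and stand it upright in the mouth of the threaded boss, the yellow line on its knob over the two blue marks. Turn it backward (counter-clockwise seen from above) until it drops into the thread, then one full turn forward (clockwise). Finish while still gripping the knob, holding the bolt started and upright, and leave everything else where it is.

Things in the scene. Friction and masses are not known exactly. Their poses are not given: they have to be found in the camera images.
- bolt_grip (a point): Loose wooden bolt, 112 mm tall, about 0.12 kg, standing upright in a hole of the holder. On top a dark round knob, 40 mm across and 30 mm high, with a yellow line across its top and down two sides. This point: middle of the knob, on the axis, 97 mm above the tip, 15 mm below the knob's top. z: the axis, up; x: along the yellow line (half a turn makes no difference).
- bolt_tip (a point): Lower end of the same bolt, on its axis, same axes. Light shank 22 mm thick, 82 mm long, tapered tip. Right under the ends of the yellow line two thread teeth stick out of the shank to 18.5 mm from the axis, 4.5 mm high, undersides 33.5 mm above the tip; at the start the tip stands on the floor of its hole, 32 mm deep, the teeth just over the holder's top.
- boss_mouth (a point): Threaded boss, fixed: dark wooden block 82 x 82 mm, 82 mm tall with its plywood foot (110 x 110 x 12 mm), open bore in the middle. This point: centre of the bore at the top face. z: up; x: through the two blue marks on the top face at opposite sides of the bore (half a turn makes no difference).
- boss_ledge (a point): Bore centre 4 mm below the boss's top face, level with two flat ledges round a 24 mm hole (1 mm play round the shank). With the yellow line within 25 degrees of the blue marks the bolt's teeth rest on the ledges, tip 37.5 mm below the top face. Forward (clockwise from above) red stops block it about 28 degrees past the marks.
- boss_thread (a point): Bore centre 12 mm below the top face: the thread entry. Turned backward about 72 degrees from the blue marks the teeth clear the ledges and the bolt can drop 7 to 9 mm, when let go or pushed down lightly; it stops at 112 degrees. From there forward turning winds it down 20 mm a turn, 1.5 mm axial play; it stays put when let go, and bottoms after about 1.3 turns.
- holder: Light wooden block with a dark foot, 64 x 124 x 36 mm, fixed, two round holes of 24.5 mm, 29 mm either side of its middle along its y axis; the bolt stands in the one at +y. Origin: centre of its underside.
- sand_block: Bystander: black sanding block 66 x 111 x 30 mm, loose on the bench. Origin: centre of its underside.
- tape_measure: Bystander: yellow tape measure 34 x 82 x 64 mm, loose on the bench. Origin: centre of its underside.
- toy_car_b: Bystander: wooden toy car 62 x 144 x 61 mm, loose on the bench. Origin: centre of its underside.
Mind the look-alikes: they are no part of the job. What is shaped like the part that bears bolt_grip but green or orange is not meant.

How it is judged:
By the outcome, as a careful person would: the job done as asked, in the order asked, and still so for the second after the job is handed in, while the arm keeps its last pose, push and grip.
It also fails if it takes over 72 s, if anything falls off the work surface, if the arm or the gripper's body presses on something with over 40 N, if the wrist force passes 120 N, or if a joint passes its speed limit or range.

## Robot

A 7-joint arm with a two-finger parallel gripper is mounted at the origin on a cart in front of the work surface, level with it; the furniture and walls round the work are solid. World frame = base frame: x ahead of the robot, y to its left, z up, the work surface at z = 0. Lengths are in m, angles in rad, forces in N, time in s.
With the tool pointing down it reaches from about 0.425 to 0.925 m from the base axis. Payload 6.8 kg.
Tool frame: the origin (TCP) lies on the front face of the gripper's body, between the roots of the fingers; the fingertips stand 73 mm ahead of it and the grasp point (between the pads) lies 54 mm ahead of it (env.nose_length is the distance from the TCP to the fingertips, in m); z points along the fingers, y is the direction in which the jaws open and shut (so a half turn about z gives the same grasp; the last joint's range is limited). The gripper opens to 85 mm and grips with 20 to 120 N. Pads are 22 mm wide; open, the fingers measure 114 mm over their backs; the gripper's body (76 mm by 85 mm) begins 54 mm behind the grasp point. The pads swing forward as they close: fully open they stand 13 mm farther back than shut.
Start: joints at [0.998, 0.477, 0.022, 1.555, -0.011, 1.109, -0.083], TCP at [0.303, -0.603, 0.304] pointing down, gripper open.
Joint ranges: [-2.96, 2.96], [-0.34, 2.1], [-1.41, 1.46], [0.24, 2.44], [-1.37, 4.51], [0.17, 1.92], [-2.96, 2.96]. Speed limits (rad/s): [2.39, 2.39, 3.14, 3.14, 3.14, 3.14, 3.14].

## Interface

Orientations are given as a unit quaternion [w, x, y, z].
In Python, from cell import env, kin, camera, calibration, job gives the robot as it stands. The module is installed in compiled form; this text tells all that it offers. Calls block until the motion is done:
- env.reach(position, orientation): joint-space move of the TCP to a pose.
- env.movel(position, velocity=0.15, rot=None, stop_force=None): straight line of the TCP; rot=None keeps the orientation; velocity is the mean speed in m/s. With stop_force (N) it stops when the force on the tool has changed by that much, and returns True; else False.
- env.goto_joints(angles): joint-space move.
- env.grip(opening, f_grip=None): finger opening in m; f_grip is the grip in N (None keeps the last); returns when the fingers have stopped.
- env.dwell(seconds).
- kin.inverse_kinematics(position, orientation): joint angles nearest the present ones, or None.
- env.get_state(): the state.
- camera(name): name is "scene" or "side" or "wrist"; returns (picture, depth): 480x640x3 uint8, blue, green, red; 480x640 float32, m along the optical axis (not along the pixel's ray), 0 where there is no reading.
- calibration(name): a dict with "fx", "fy", "cx", "cy" (pixels), "k1" (the pictures are not rectified: a ray, as slopes to the right and down, at radius r is drawn at 1 + k1 r^2 times it, then the intrinsics apply), "rvec" (rotation vector, rad) and "tvec" (3), from world to camera coordinates, as OpenCV has them. Camera axes: x right, y down, z forward; pixel columns grow to the right and rows downward; lengths in m; the calibration is good to about 2 mm. A picture is of the moment at which its call begins: read the wrist's pose just before it. calibration takes no time and is no camera call; for the wrist camera it gives the pose at the moment of the call.
A pose or a line that the arm cannot do raises env.PlanningError and nothing moves.
- job.job_done(): hands the job in, once; it reports no verdict.
The state is a dict: "time": time; "qpos": joint angles; "joint_velocities": joint speeds; "joint_torque": joint torques, N m; "tcp_pos": TCP position; "orientation": TCP orientation; "force": force on the tool from outside, world axes, zero at the start; "torque": the same for the moment, N m; "opening": finger opening in m.
Only numpy, scipy, OpenCV 4.12 (cv2) and the standard library are available. Lean on these libraries where they do the work, as an engineer would, in place of code of your own. Each camera call takes 0.05 s, during which the arm holds its last target.

## Working session

There is one attempt and no reset: what is moved stays moved. The work goes in short steps, each a Python script; the robot and the scene stay as the last script left them, time stands still between calls to the robot, and variables do not carry over. Pictures are saved under pics/ and viewed, and the job is handed in when it is done.

```bash
mkdir -p pics; ls; python3 - <<'E'
from cell import env,camera,calibration
import cv2
for n in("scene","side","wrist"):
    p,d=camera(n); cv2.imwrite(f"pics/{n}0.png",p); 
    import numpy as np; np.save(f"pics/{n}0.npy",d); print(n,calibration(n))
print(env.get_state())
E
```

```text
pics
scene {'fx': 613.7100963693281, 'fy': 613.7100963693281, 'cx': 311.96076535853996, 'cy': 241.07364107019617, 'k1': 0.029869664759219382, 'rvec': array([ 1.94696415, -0.82945261,  0.47538703]), 'tvec': array([-0.4375331 ,  0.25091572,  1.23372201])}
side {'fx': 441.0483947827368, 'fy': 441.0483947827368, 'cx': 324.57680308865054, 'cy': 233.81625369183212, 'k1': -0.08159984355342631, 'rvec': array([ 2.27790239, -0.13911627,  0.06603114]), 'tvec': array([-0.58011837,  0.08983496,  1.47274089])}
wrist {'fx': 389.80499552653305, 'fy': 389.80499552653305, 'cx': 319.53281912105155, 'cy': 241.59790834419644, 'k1': 0.013034154576470471, 'rvec': array([-2.46318846,  1.52063597,  0.21486298]), 'tvec': array([-0.67489638, -0.0362836 ,  0.37749526])}
{'time': 0.15, 'qpos': array([ 0.99791918,  0.47761376,  0.02235922,  1.55618625, -0.01150161,
        1.10933463, -0.08311493]), 'joint_velocities': array([-1.00518160e-03, -1.10739723e-03, -4.08012736e-05, -1.79662699e-03,
        1.20311928e-03, -1.44745888e-04, -5.53143144e-05]), 'joint_torque': array([ 2.47536089e-03, -5.96923184e+01,  1.61042064e+00, -2.81490415e+01,
        1.27221539e-02,  6.59719386e-03, -4.84433963e-05]), 'tcp_pos': array([ 0.30238989, -0.60308756,  0.30316296]), 'orientation': array([-6.74124681e-04,  9.73119827e-01,  2.30298289e-01, -2.12523365e-04]), 'force': array([-0.07778888,  0.09632929,  0.49110706]), 'torque': array([ 0.054407  , -0.00142236,  0.00149077]), 'opening': 0.08570078571833399}
```

View pics/scene0.png

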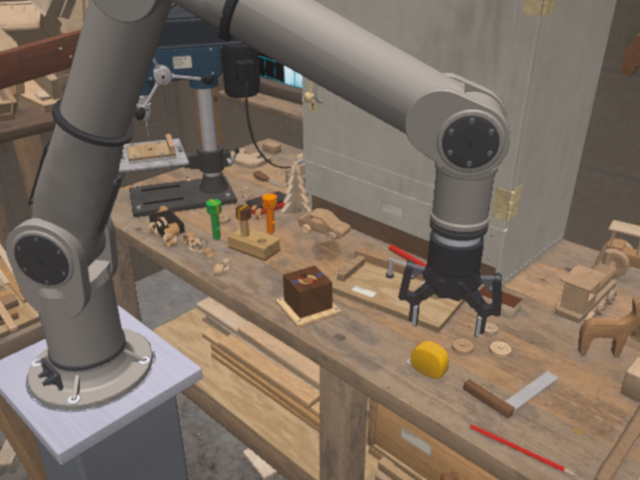

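View pics/side0.png

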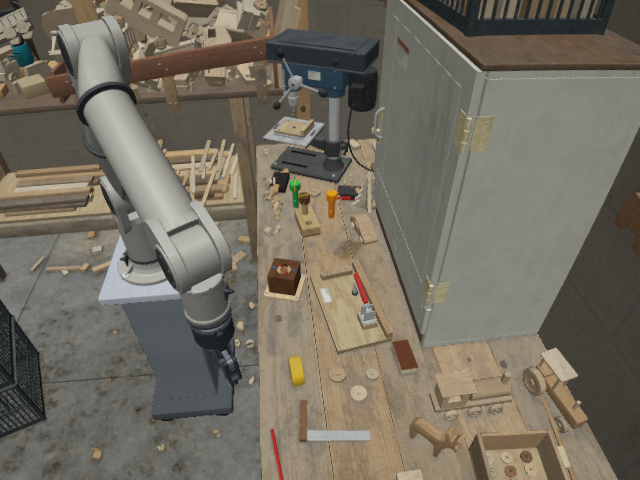

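View pics/wrist0.png

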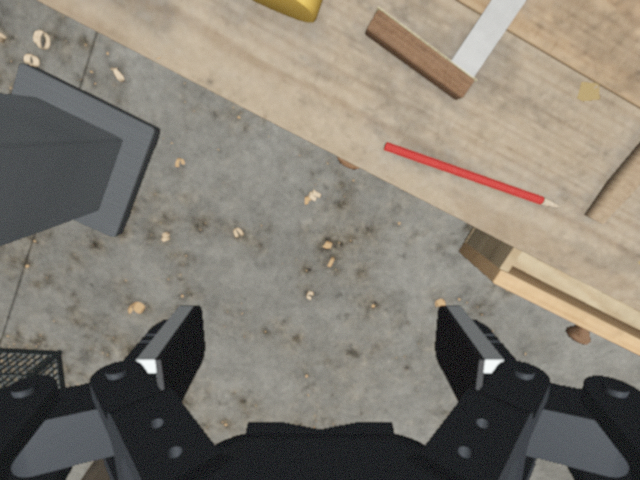

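```bash
cat > h.py <<'E'
import numpy as np,cv2
from cell import env,kin,camera,calibration,job
from scipy.spatial.transform import Rotation as R
def ray(c,u,v):
    x=(u-c['cx'])/c['fx'];y=(v-c['cy'])/c['fy'];a=np.array([x,y])
    b=a.copy()
    for _ in range(20): b=a/(1+c['k1']*(b@b))
    return np.array([b[0],b[1],1.])
def w(c,u,v,z=None,d=None):
    Rm=cv2.Rodrigues(np.array(c['rvec']))[0];t=np.array(c['tvec']);o=-Rm.T@t;r=Rm.T@ray(c,u,v)
    if d is None: d=(z-o[2])/r[2]
    return o+r*d
def px(c,P):
    Rm=cv2.Rodrigues(np.array(c['rvec']))[0];p=Rm@np.array(P)+c['tvec'];a=p[:2]/p[2];a=a*(1+c['k1']*(a@a))
    return a*c['fx']+[c['cx'],c['cy']]
def crop(p,u0,v0,u1,v1,s,name): cv2.imwrite(name,cv2.resize(p[v0:v1,u0:u1],None,fx=s,fy=s,interpolation=cv2.INTER_CUBIC))
E
python3 - <<'E'
from h import *
p=cv2.imread('pics/scene0.png');q=cv2.imread('pics/side0.png')
crop(p,190,180,340,330,5,'pics/sc.png');crop(q,260,165,400,305,5,'pics/si.png')
for n,pts in(('scene',[(214,204),(243,210),(270,199),(250,245),(308,277),(325,215),(430,350),(270,205),(165,222)]),('side',[(305,198),(308,225),(284,265)])):
    d=np.load(f'pics/{n}0.npy');c=calibration(n)
    for u,v in pts: print(n,u,v,w(c,u,v,d=d[v,u]).round(3))
E
```

```text
scene 214 204 [0.494 0.23  0.111]
scene 243 210 [0.517 0.139 0.115]
scene 270 199 [0.617 0.145 0.111]
scene 250 245 [0.5   0.098 0.035]
scene 308 277 [ 0.448 -0.164  0.076]
scene 325 215 [0.726 0.044 0.057]
scene 430 350 [ 0.438 -0.499  0.062]
scene 270 205 [0.609 0.137 0.098]
scene 165 222 [0.42  0.364 0.037]
side 305 198 [0.532 0.135 0.115]
side 308 225 [0.535 0.076 0.039]
side 284 265 [ 0.44  -0.145  0.07 ]
```

View pics/sc.png

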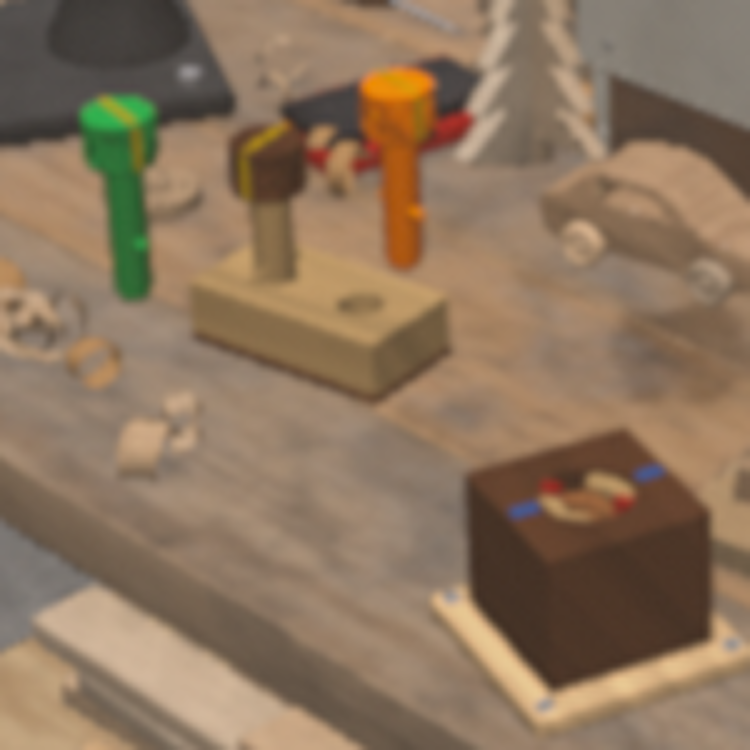

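View pics/si.png

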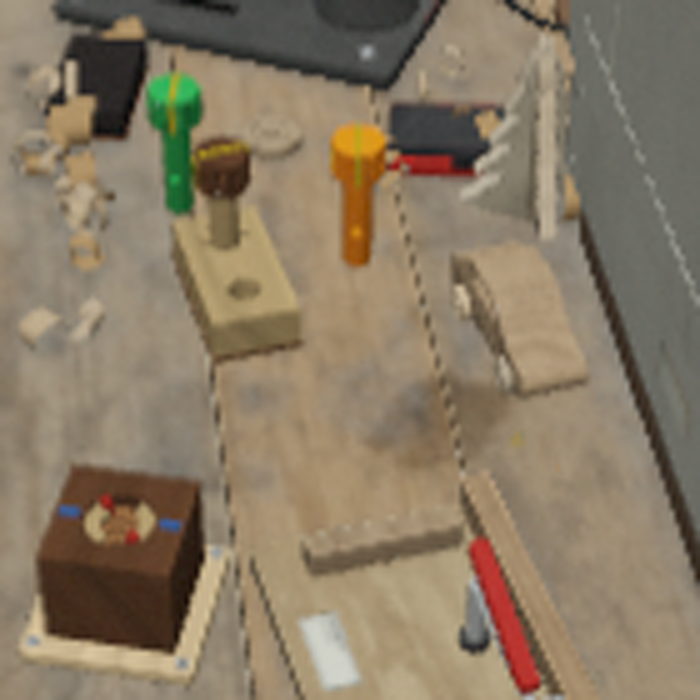

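```bash
python3 - <<'E'
from h import *
c=calibration('wrist');Rm=cv2.Rodrigues(np.array(c['rvec']))[0];o=-Rm.T@c['tvec']
s=env.get_state();q=s['orientation'];T=R.from_quat(q,scalar_first=True)
print('cam in tool',T.inv().apply(o-s['tcp_pos']),'\ncam axes in tool\n',T.inv().as_matrix()@Rm.T)
print('tool axes',T.as_matrix().round(3))
for f,dd in (('tip',.073),('grasp',.054)): print(f,px(c,s['tcp_pos']+T.apply([0,0,dd])))
c=calibration('scene')
for z,pts in((.082,[(190+525/5,180+510/5),(190+650/5,180+472/5)]),(.116,[(190+245/5,180+150/5),(190+289/5,180+125/5)]),(.036,[(190+361/5,180+304/5)])):
    a=[w(c,*p,z=z) for p in pts];print(np.round(a,4)); 
    if len(a)>1: e=a[1]-a[0];print(np.degrees(np.arctan2(e[1],e[0])),sum(a)/2)
c=calibration('side')
for z,pts in((.082,[(260+68/5,165+510/5),(260+171/5,165+524/5)]),(.116,[(260+197/5,165+154/5),(260+247/5,165+148/5)]),(.036,[(260+242/5,165+289/5)])):
    a=[w(c,*p,z=z) for p in pts];print(np.round(a,4)); 
    if len(a)>1: e=a[1]-a[0];print(np.degrees(np.arctan2(e[1],e[0])),sum(a)/2)
E
```

```text
cam in tool [ 0.06971169  0.00011452 -0.06967437] 
cam axes in tool
 [[-1.07773305e-04 -9.60831775e-01 -2.77132257e-01]
 [ 9.99998844e-01 -5.23968341e-04  1.42773799e-03]
 [-1.51702455e-03 -2.77131783e-01  9.60830721e-01]]
tool axes [[ 0.894  0.448 -0.001]
 [ 0.448 -0.894  0.001]
 [-0.    -0.001 -1.   ]]
tip [318.72637593 310.01760746]
grasp [318.70089598 333.95256054]
[[ 0.4066 -0.1643  0.082 ]
 [ 0.4668 -0.1828  0.082 ]]
-17.0291751667953 [ 0.43668883 -0.17352773  0.082     ]
[[0.5095 0.1456 0.116 ]
 [0.5444 0.1515 0.116 ]]
9.669669188198261 [0.52698214 0.14853377 0.116     ]
[[0.5348 0.09   0.036 ]]
[[ 0.4086 -0.1623  0.082 ]
 [ 0.4698 -0.1817  0.082 ]]
-17.52653551612845 [ 0.43920705 -0.17198999  0.082     ]
[[0.513  0.148  0.116 ]
 [0.5487 0.151  0.116 ]]
4.698728841451935 [0.53086534 0.14951185 0.116     ]
[[0.5378 0.0918 0.036 ]]
```

```bash
cat >> h.py <<'E'
def ori(yaw): # tool down, tool x at heading yaw (deg)
    y=np.radians(yaw);x=np.array([np.cos(y),np.sin(y),0]);z=np.array([0,0,-1.])
    return R.from_matrix(np.c_[x,np.cross(z,x),z]).as_quat(scalar_first=True)
E
python3 - <<'E'
from h import *
for n,P in(('boss',[.438,-.173,.26]),('bolt',[.528,.149,.26]),('bolt',[.528,.149,.155]),('boss',[.438,-.173,.168]),('boss',[.438,-.173,.145])):
  print(n,P)
  for yaw in range(-180,180,30):
    q=kin.inverse_kinematics(P,ori(yaw)); print(yaw,None if q is None else np.round(q,2))
E
```

```text
boss [0.438, -0.173, 0.26]
-180 [ 0.83  0.26 -0.66  2.04  0.2   0.91  1.62]
-150 [ 1.21  0.42 -1.17  2.02  0.47  1.    1.9 ]
-120 [ 1.21  0.42 -1.17  2.02  0.47  1.    2.43]
-90 [ 0.11  0.19  0.15  2.08 -0.04  0.87 -2.86]
-60 [ 0.19  0.19  0.06  2.08 -0.01  0.87 -2.36]
-30 [ 0.27  0.2  -0.03  2.07  0.01  0.87 -1.86]
0 [ 0.36  0.2  -0.13  2.07  0.03  0.88 -1.36]
30 [ 0.44  0.21 -0.22  2.06  0.06  0.88 -0.86]
60 [ 0.52  0.21 -0.32  2.06  0.09  0.88 -0.36]
90 [ 0.61  0.22 -0.41  2.05  0.11  0.89  0.13]
120 [ 0.68  0.23 -0.49  2.05  0.14  0.89  0.63]
150 [ 0.74  0.24 -0.57  2.04  0.17  0.9   1.13]
bolt [0.528, 0.149, 0.26]
-180 [ 0.31  0.46 -0.9   1.86  0.42  1.02  0.81]
-150 [ 0.48  0.6  -1.18  1.85  0.61  1.12  1.17]
-120 [ 0.48  0.6  -1.18  1.85  0.61  1.12  1.7 ]
-90 [ 0.48  0.6  -1.18  1.85  0.61  1.12  2.22]
-60 [-1.27  0.67  1.28  1.96 -0.73  1.09 -2.29]
-30 [-0.05  0.35 -0.42  1.88  0.17  0.94 -2.64]
0 [ 0.07  0.37 -0.56  1.87  0.24  0.96 -2.18]
30 [ 0.11  0.39 -0.62  1.87  0.27  0.97 -1.68]
60 [ 0.15  0.4  -0.68  1.87  0.3   0.98 -1.18]
90 [ 0.17  0.4  -0.7   1.87  0.31  0.98 -0
[... 1205 characters left out ...]
4]
120 [ 0.65  0.38 -0.48  2.12  0.27  0.7   0.51]
150 [ 0.69  0.39 -0.53  2.12  0.3   0.7   1.01]
boss [0.438, -0.173, 0.145]
-180 [ 0.75  0.45 -0.61  2.13  0.4   0.68  1.44]
-150 [ 1.16  0.7  -1.19  2.11  0.84  0.93  1.58]
-120 [ 1.16  0.7  -1.19  2.11  0.84  0.93  2.11]
-90 [ 0.03  0.39  0.25  2.18 -0.17  0.59 -2.73]
-60 [ 0.13  0.38  0.14  2.17 -0.09  0.59 -2.29]
-30 [ 0.22  0.38  0.03  2.17 -0.02  0.6  -1.83]
0 [ 0.32  0.38 -0.09  2.16  0.06  0.6  -1.38]
30 [ 0.4   0.39 -0.18  2.15  0.12  0.61 -0.92]
60 [ 0.48  0.39 -0.28  2.15  0.18  0.62 -0.45]
90 [ 0.56  0.4  -0.37  2.14  0.24  0.63  0.01]
120 [ 0.63  0.42 -0.46  2.14  0.31  0.65  0.48]
150 [ 0.67  0.43 -0.51  2.14  0.34  0.66  0.97]
```

```bash
python3 - <<'E'
from h import *
env.reach([.438,-.173,.28],ori(120)); 
s=env.get_state();c=calibration('wrist');p,d=camera('wrist')
cv2.imwrite('pics/w1.png',p);np.save('pics/w1.npy',d);print(s['time'],s['tcp_pos'],s['qpos'].round(2),px(c,[.438,-.173,.082]));import pickle;pickle.dump((c,s),open('pics/w1.pkl','wb'))
env.reach([.528,.149,.28+.034],ori(120)); 
s=env.get_state();c=calibration('wrist');p,d=camera('wrist')
cv2.imwrite('pics/w2.png',p);np.save('pics/w2.npy',d);print(s['time'],s['tcp_pos'],s['qpos'].round(2),px(c,[.528,.149,.116]));pickle.dump((c,s),open('pics/w2.pkl','wb'))
E
```

```text
1.8083 [ 0.43808989 -0.1742509   0.28008726] [ 0.68  0.21 -0.49  2.03  0.12  0.94  0.65] [321.26600638 229.96750396]
3.125 [0.52829369 0.14713955 0.31360334] [ 0.17  0.34 -0.69  1.81  0.24  1.08 -0.08] [321.78074665 229.15750574]
```

View pics/w1.png

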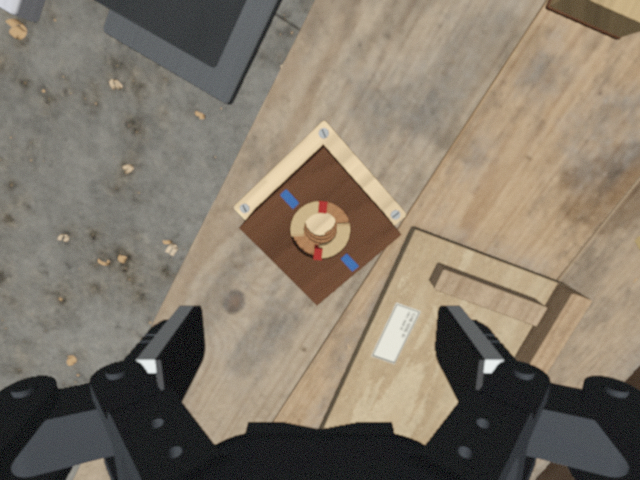

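View pics/w2.png

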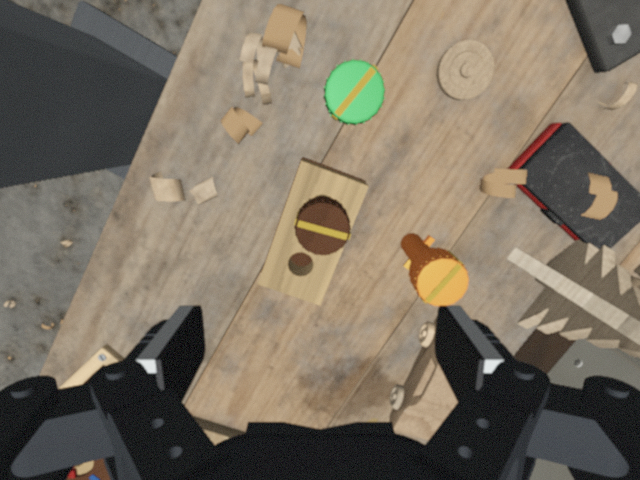

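```bash
python3 - <<'E'
from h import *
crop(cv2.imread('pics/w1.png'),260,170,380,290,6,'pics/w1c.png')
crop(cv2.imread('pics/w2.png'),280,180,370,270,8,'pics/w2c.png')
E
```

```text
(no output)
```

View pics/w1c.png

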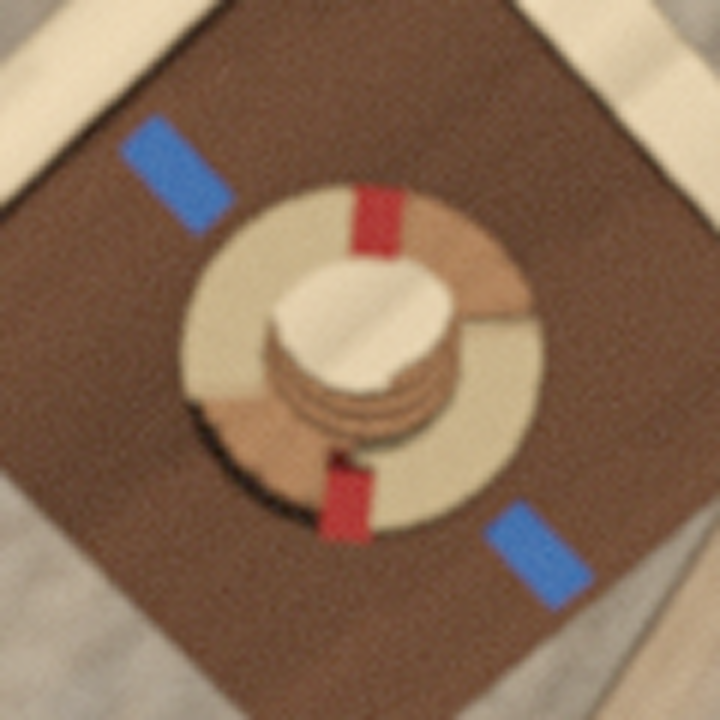

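View pics/w2c.png

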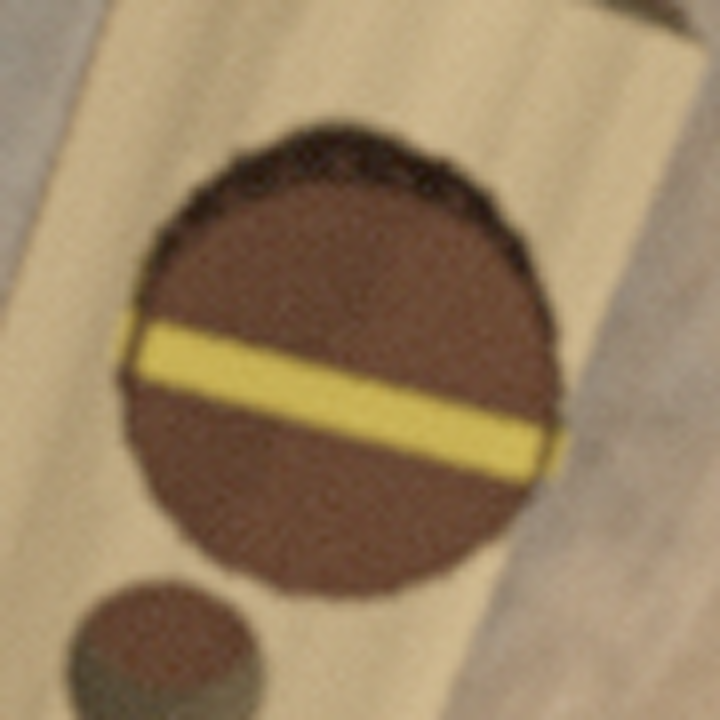

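```bash
python3 - <<'E'
from h import *
import pickle
th=np.linspace(0,2*np.pi,200)
def draw(src,pk,o,s,C,r,out,ang,L):
    c,_=pickle.load(open(pk,'rb'))
    p=cv2.imread(src)
    cv2.imshow if 0 else None
    for rr in r:
        P=np.array([(px(c,C+np.array([rr*np.cos(t),rr*np.sin(t),0]))-o+.5)*s for t in th])
        cv2.polylines(p,[P.astype(int)],True,(255,255,0),1)
        print(rr,P.min(0),P.max(0))
    e=np.array([np.cos(np.radians(ang)),np.sin(np.radians(ang)),0])*L
    a,b=[((px(c,C+k*e)-o+.5)*s).astype(int) for k in(-1,1)];cv2.line(p,tuple(a),tuple(b),(255,0,255),1)
    cv2.imwrite(out,p)
c1,_=pickle.load(open('pics/w1.pkl','rb'));c2,_=pickle.load(open('pics/w2.pkl','rb'))
f=lambda c,x,y,o,s,z:w(c,x/s-.5+o[0],y/s-.5+o[1],z=z)
a=f(c1,177,175,(260,170),6,.082);b=f(c1,539,556,(260,170),6,.082);print(a,b,(a+b)/2,np.degrees(np.arctan2(*(b-a)[1::-1])),np.linalg.norm(a-b))
B=(a+b)/2;angB=np.degrees(np.arctan2(*(b-a)[1::-1]))
a=f(c2,140,350,(280,180),8,.116);b=f(c2,548,455,(280,180),8,.116);print(a,b,(a+b)/2,np.degrees(np.arctan2(*(b-a)[1::-1])),np.linalg.norm(a-b))
K=(a+b)/2
draw('pics/w1c.png','pics/w1.pkl',np.array((260,170)),6,B,[.0195,.02,.041],'pics/w1d.png',angB,.026)
draw('pics/w2c.png','pics/w2.pkl',np.array((280,180)),8,K,[.02],'pics/w2d.png',np.degrees(np.arctan2(*(b-a)[1::-1])),.02)
d=np.load('pics/w2.npy');print(w(c2,322,235,d=d[235,322]),w(c2,322,222,d=d[222,322]));d=np.load('pics/w1.npy');print(w(c1,350,250,d=d[250,350]))
E
```

```text
[ 0.40744346 -0.16471614  0.082     ] [ 0.46772097 -0.1837868   0.082     ] [ 0.43758222 -0.17425147  0.082     ] -17.55638876382002 0.06322236678803969
[0.51072312 0.14402735 0.116     ] [0.54680987 0.15369596 0.116     ] [0.52876649 0.14886165 0.116     ] 14.998800914080983 0.037359544071802656
0.0195 [197.3682145  207.22730021] [527.16089932 526.45680472]
0.02 [193.13699354 202.96703584] [531.39109061 530.38957501]
0.041 [15.25162191 19.9182434 ] [709.28218242 692.15557444]
0.02 [118.87944062 179.21109462] [571.14907418 617.39195213]
[0.53020246 0.145484   0.11650261] [0.52551265 0.15362436 0.11622088]
[ 0.46337859 -0.17563354  0.08191555]
```

View pics/w1d.png

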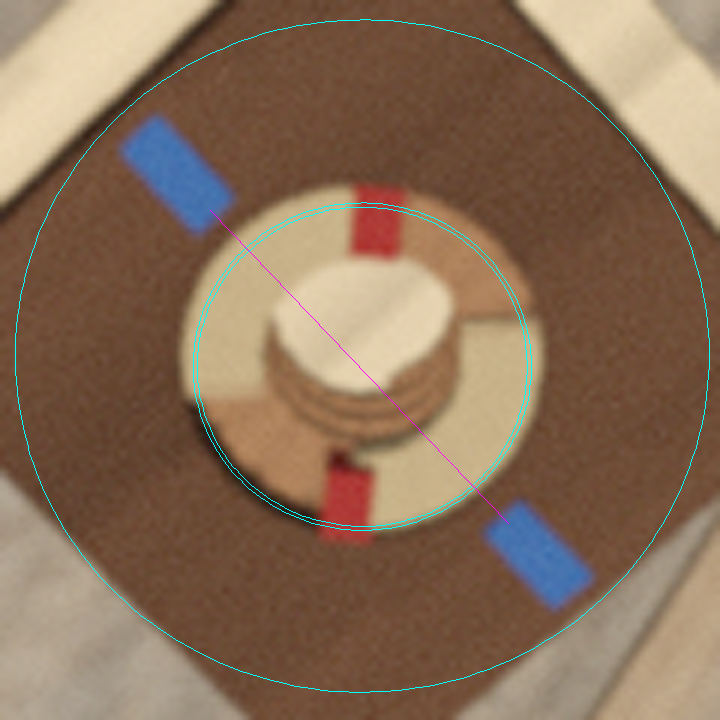

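View pics/w2d.png

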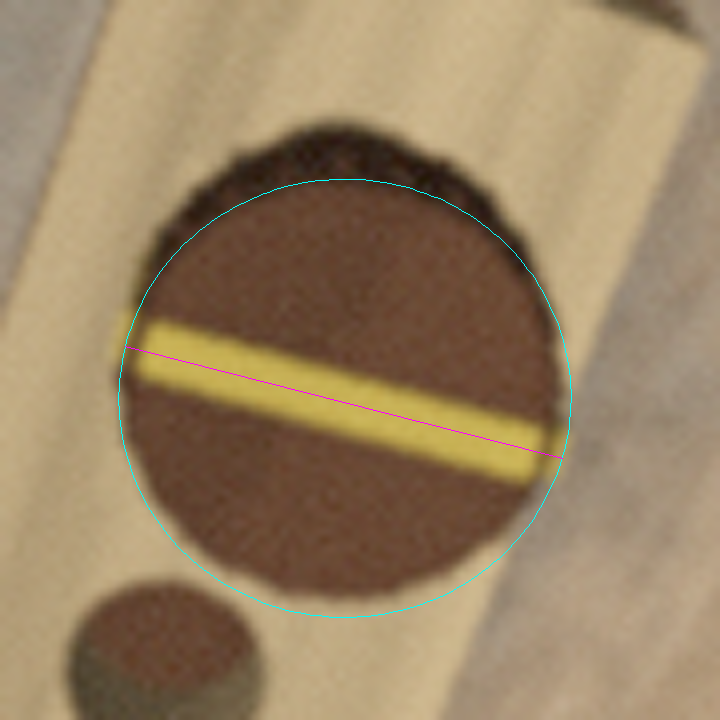

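```bash
python3 - <<'E'
from h import *
K=np.array([.5286,.1492])
env.reach([*K,.25],ori(150)); env.grip(.066,80)
s=env.get_state();print(s['time'],s['tcp_pos'],s['qpos'].round(2)); env.dwell(.3);s=env.get_state();print(s['tcp_pos'],s['opening'])
env.movel([*K,.156],velocity=.1,stop_force=8);env.dwell(.3)
s=env.get_state();print(s['time'],s['tcp_pos'],s['force'],s['orientation'],ori(150))
c=calibration('wrist');p,d=camera('wrist');cv2.imwrite('pics/w3.png',p);print(px(c,[*K,.116]))
import pickle;pickle.dump((c,s),open('pics/w3.pkl','wb'))
E
```

```text
3.9917 [0.52897543 0.14932447 0.25089507] [ 0.21  0.43 -0.76  1.87  0.36  0.98  0.34]
[0.52859451 0.14926205 0.25006458] 0.06609809423675846
5.6833 [0.52876125 0.14920486 0.15637233] [-0.18278749  0.18562508 -0.1325807 ] [3.22296598e-04 2.58855535e-01 9.65915988e-01 1.12064724e-04] [0.         0.25881905 0.96592583 0.        ]
[321.44190907 356.91966107]
```

View pics/w3.png

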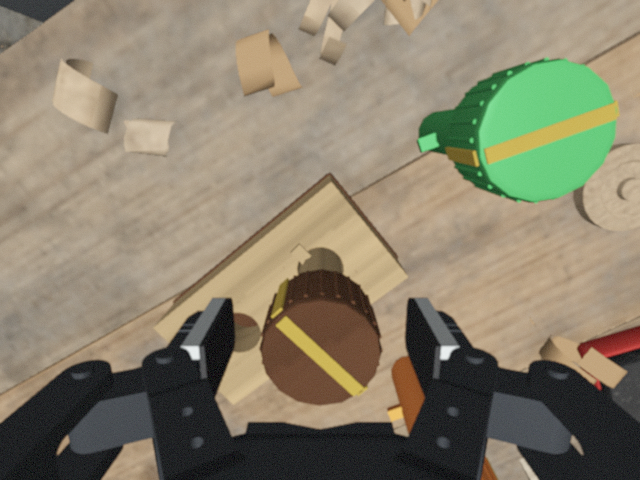

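```bash
python3 - <<'E'
from h import *
import pickle
c,_=pickle.load(open('pics/w3.pkl','rb'));p=cv2.imread('pics/w3.png');q=cv2.resize(p[260:420,240:400],None,fx=5,fy=5,interpolation=cv2.INTER_CUBIC)[:600*0+800]
o=np.array((240,260))
for z,r,col in((.116,.019,(255,255,0)),(.101,.02,(0,255,0)),(.086,.02,(0,0,255))):
    P=np.array([(px(c,[.5286+r*np.cos(t),.1492+r*np.sin(t),z])-o+.5)*5 for t in np.linspace(0,6.28,200)]).astype(int);cv2.polylines(q,[P],True,col,1)
cv2.imwrite('pics/w3c.png',q[:,:][:790])
E
```

```text
(no output)
```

View pics/w3c.png

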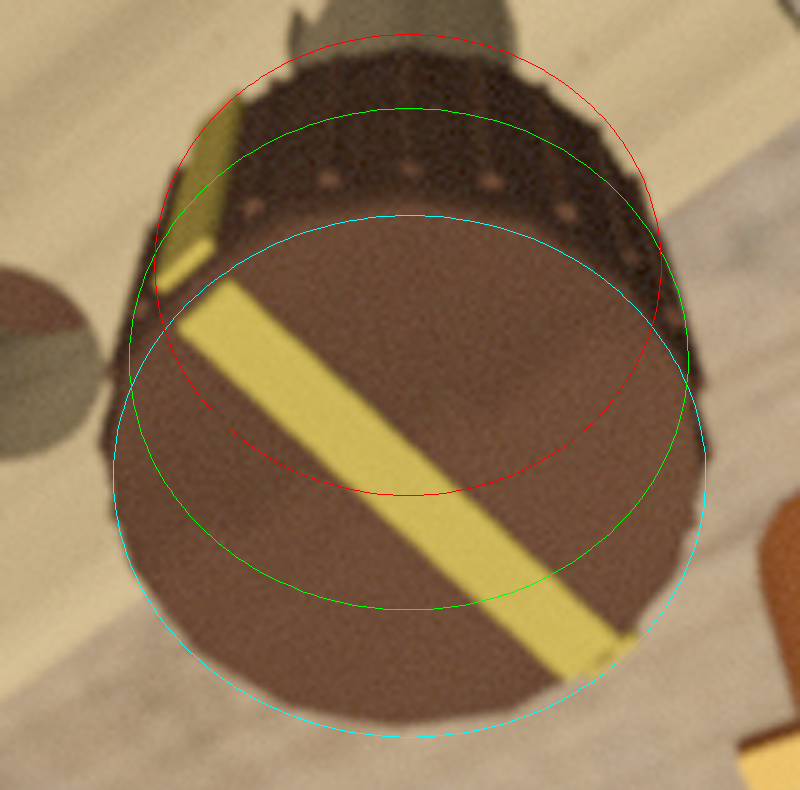

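```bash
python3 - <<'E'
from h import *
import pickle
def plane(pts):
    A=np.c_[pts[:,:2]-pts[:,:2].mean(0),np.ones(len(pts))];s,*_=np.linalg.lstsq(A,pts[:,2],rcond=None);r=pts[:,2]-A@s
    print(len(pts),'slope deg',np.degrees(s[:2]).round(2),'z',s[2].round(4),'rms',r.std().round(5))
ds=[];c=calibration('wrist')
for i in range(3): p,d=camera('wrist');ds.append(d)
d=np.median(ds,0);np.save('pics/w3.npy',d)
pts=np.array([w(c,u,v,d=d[v,u]) for u in range(268,376,2) for v in range(310,398,2) if ((u-321)/50)**2+((v-352)/42)**2<1 and d[v,u]>0]);plane(pts)
c2,_=pickle.load(open('pics/w2.pkl','rb'));d=np.load('pics/w2.npy')
pts=np.array([w(c2,u,v,d=d[v,u]) for u in range(300,346) for v in range(205,252) if (u-323)**2+(v-229)**2<22**2 and d[v,u]>0]);plane(pts)
c1,_=pickle.load(open('pics/w1.pkl','rb'));d=np.load('pics/w1.npy')
pts=[w(c1,u,v,d=d[v,u]) for u in range(270,380,2) for v in range(170,290,2) if abs(u-320)+abs(v-227)<60 and (u-320)**2+(v-230)**2>34**2 and d[v,u]>0];plane(np.array(pts))
p=cv2.resize(cv2.imread('pics/w2.png')[180:270,280:370],None,fx=8,fy=8,interpolation=cv2.INTER_CUBIC);o=np.array((280,180))
for z,r,col in((.116,.0195,(255,255,0)),(.086,.02,(0,0,255))):
    P=np.array([(px(c2,[.5286+r*np.cos(t),.1492+r*np.sin(t),z])-o+.5)*8 for t in np.linspace(0,6.28,200)]).astype(int);cv2.polylines(p,[P],True,col,1)
cv2.imwrite('pics/w2e.png',p)
E
```

```text
1654 slope deg [-0.03 -0.12] z 0.1161 rms 0.00041
1508 slope deg [ 0.13 -0.17] z 0.1161 rms 0.00067
875 slope deg [-0.01  0.01] z 0.0817 rms 0.00069
```

View pics/w2e.png

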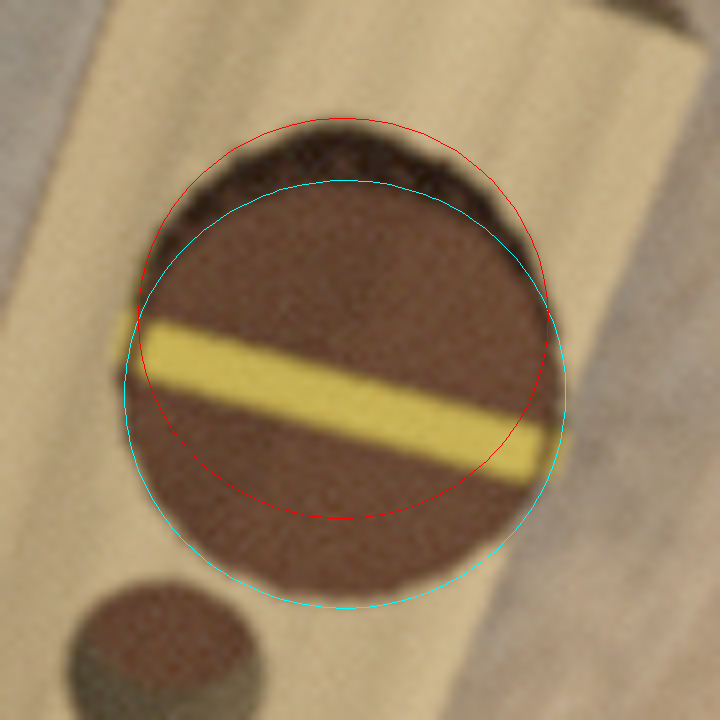

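```bash
python3 - <<'E'
from h import *
env.movel([.5286,.1492,.155],velocity=.05)
env.grip(0.03,80);env.dwell(.3)
s=env.get_state();print(s['time'],s['tcp_pos'],s['force'].round(2),s['torque'].round(3),s['opening'])
env.movel([.5286,.1492,.25],velocity=.1);env.dwell(.3)
s=env.get_state();print(s['time'],s['tcp_pos'],s['force'].round(2),s['torque'].round(3),s['opening'])
B=np.array([.4374,-.1739])
env.reach([*B,.25],ori(117.45));env.dwell(.4)
s=env.get_state();print(s['time'],s['tcp_pos'],s['force'].round(2),s['torque'].round(3),s['opening'],s['qpos'].round(2))
c=calibration('wrist');p,d=camera('wrist');cv2.imwrite('pics/w4.png',p);np.save('pics/w4.npy',d)
print(px(c,[*B,.082]),px(c,s['tcp_pos']-[0,0,.039]))
p,d=camera('scene');cv2.imwrite('pics/s4.png',p);crop(p,250,170,370,330,5,'pics/s4c.png')
p,d=camera('side');cv2.imwrite('pics/si4.png',p)
import pickle;pickle.dump((c,s),open('pics/w4.pkl','wb'))
E
```

```text
6.7917 [0.52885359 0.14940512 0.15532923] [ 0.41 -0.05  5.49] [0.018 0.084 0.083] 0.03856864713724389
8.1917 [0.52847184 0.14916056 0.24963997] [-0.4  -0.49 -0.21] [ 0.002  0.002 -0.03 ] 0.03813215164016826
9.8583 [ 0.43761692 -0.1735188   0.24997422] [-0.59 -0.21 -1.  ] [ 0.007 -0.035 -0.047] 0.038045369105879925 [ 0.79  0.27 -0.63  2.05  0.2   0.88  0.53]
[320.01148268 243.99215112] [321.68745892 358.76283909]
```

View pics/w4.png

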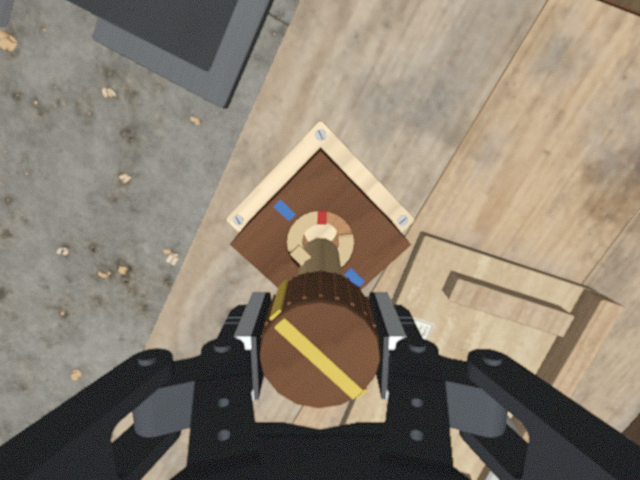

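View pics/s4c.png

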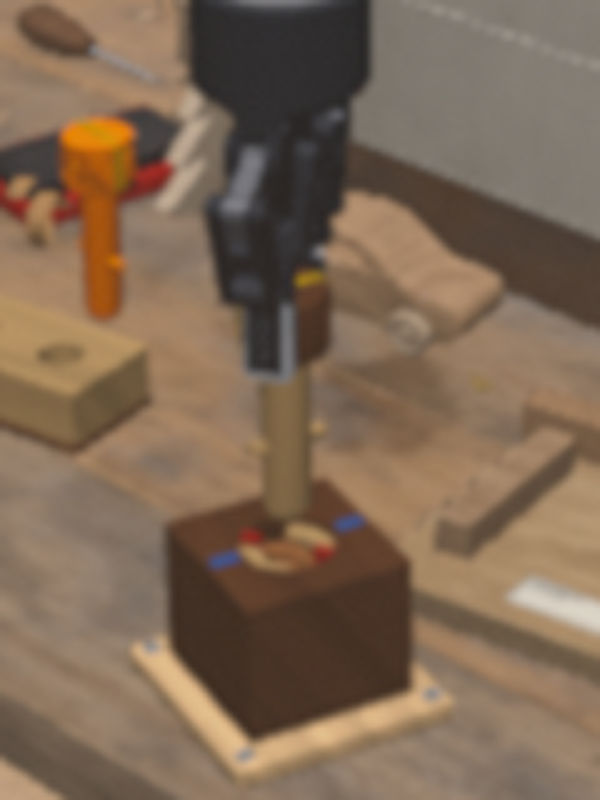

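View pics/si4.png

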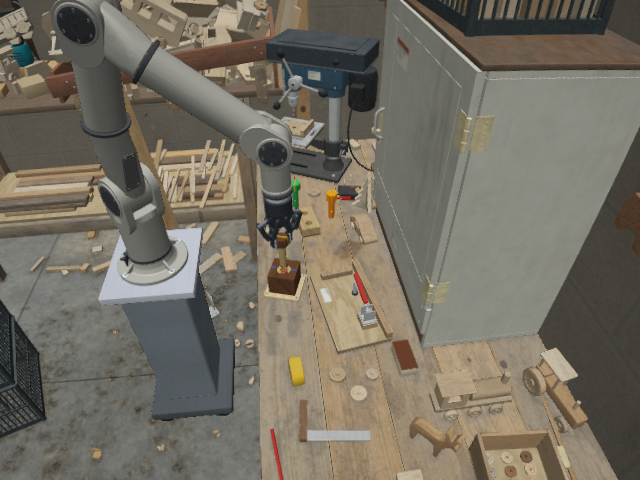

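```bash
python3 - <<'E'
from h import *
B=np.array([.4374,-.1739])
r=env.movel([*B,.19],velocity=.04,stop_force=7)
s=env.get_state();print(r,s['time'],s['tcp_pos'],s['force'].round(2),s['torque'].round(3))
env.dwell(.3);s=env.get_state();print(s['tcp_pos'],s['force'].round(2),s['torque'].round(3))
p,d=camera('scene');crop(p,250,200,370,320,6,'pics/s5c.png')
p,d=camera('wrist');cv2.imwrite('pics/w5.png',p)
E
```

```text
True 11.25 [ 0.43745759 -0.17394289  0.19522067] [-1.66  0.88  7.66] [ 0.059  0.384 -0.01 ]
[ 0.43741692 -0.17396049  0.19527483] [-1.48  0.4   7.18] [ 0.049  0.367 -0.023]
```

View pics/s5c.png

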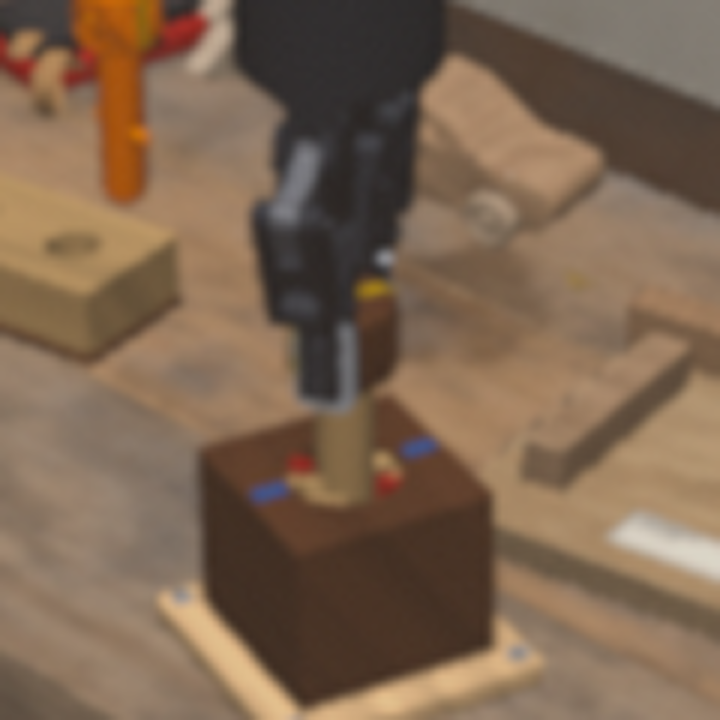

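View pics/w5.png

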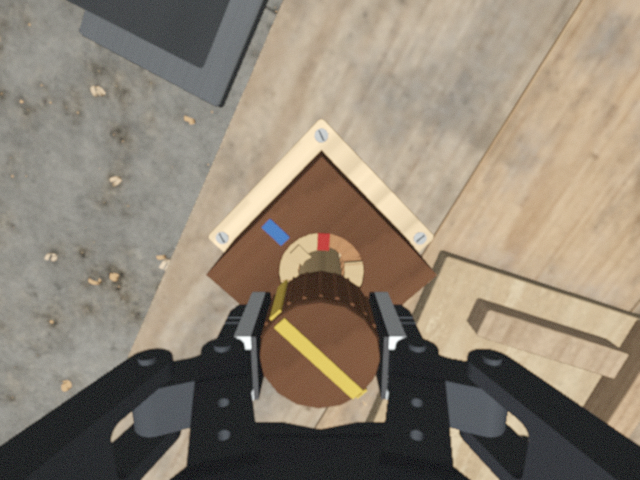

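```bash
cat >> h.py <<'E'
def st(m=''):
    s=env.get_state();x=R.from_quat(s['orientation'],scalar_first=True).as_matrix()
    print(m,round(s['time'],2),s['tcp_pos'].round(4),'yaw',np.degrees(np.arctan2(x[1,0],x[0,0])).round(1),'F',s['force'].round(1),'T',s['torque'].round(2),'op',s['opening'].round(4),'q7',s['qpos'][6].round(2),flush=True)
    return s
E
python3 - <<'E'
from h import *
B=np.array([.4374,-.1739])
st()
for a in (15,30,46,62,78,92):
    env.movel([*B,.1955],velocity=.05,rot=ori(117.45+a)); st(a)
r=env.movel([*B,.184],velocity=.02,stop_force=7);s=st(r)
env.dwell(.2);st()
E
```

```text
Traceback (most recent call last):
  File "h.py", line 22, in st
    print(m,round(s['time'],2),s['tcp_pos'].round(4),'yaw',np.degrees(np.arctan2(x[1,0],x[0,0])).round(1),'F',s['force'].round(1),'T',s['torque'].round(2),'op',s['opening'].round(4),'q7',s['qpos'][6].round(2),flush=True)
                                                                                                                                                                ^^^^^^^^^^^^^^^^^^
AttributeError: 'float' object has no attribute 'round'
```

```bash
sed -i "s/s\['opening'\].round(4)/round(s['opening'],4)/" h.py
python3 - <<'E'
from h import *
B=np.array([.4374,-.1739])
st()
for a in (15,30,46,62,78,92):
    env.movel([*B,.1955],velocity=.05,rot=ori(117.45+a)); st(a)
r=env.movel([*B,.184],velocity=.02,stop_force=7);s=st(r)
env.dwell(.2);st()
p,d=camera('scene');crop(p,250,200,370,320,6,'pics/s6c.png')
p,d=camera('wrist');cv2.imwrite('pics/w6.png',p)
E
```

```text
11.65 [ 0.4374 -0.1739  0.1953] yaw 117.5 F [-1.   0.2  6.6] T [0.11 0.31 0.04] op 0.0382 q7 0.46
15 12.06 [ 0.4376 -0.1741  0.1955] yaw 132.2 F [0.7 0.1 0.3] T [-0.09 -0.04 -0.03] op 0.0383 q7 0.69
30 12.47 [ 0.4374 -0.174   0.1955] yaw 147.2 F [ 0.1  0.6 -0.3] T [ 0.02 -0.03  0.02] op 0.038 q7 0.92
46 12.9 [ 0.4374 -0.1739  0.1955] yaw 163.2 F [-0.8 -0.   0.2] T [0.   0.02 0.03] op 0.0382 q7 1.17
62 13.33 [ 0.4374 -0.174   0.1955] yaw 179.2 F [ 0.  -0.2  1.3] T [0.02 0.09 0.03] op 0.0384 q7 1.41
78 13.77 [ 0.4373 -0.174   0.1954] yaw -164.8 F [-0.3 -0.6 -0.8] T [-0.01  0.04  0.05] op 0.0382 q7 1.66
92 14.16 [ 0.4373 -0.1739  0.1954] yaw -150.9 F [ 0.1  0.1 -1.5] T [-0.    0.04 -0.01] op 0.0382 q7 1.87
True 14.62 [ 0.4375 -0.1739  0.1869] yaw -150.6 F [-1.2 -0.2  6.2] T [0.03 0.28 0.05] op 0.0382 q7 1.85
 14.82 [ 0.4375 -0.1739  0.1869] yaw -150.6 F [-1.2 -0.2  5.5] T [0.09 0.27 0.02] op 0.0385 q7 1.85
```

View pics/s6c.png

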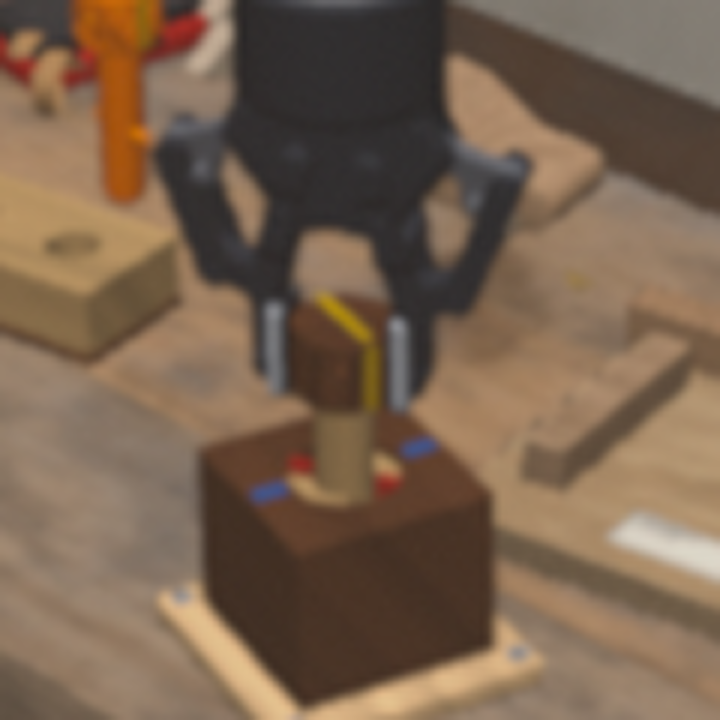

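View pics/w6.png

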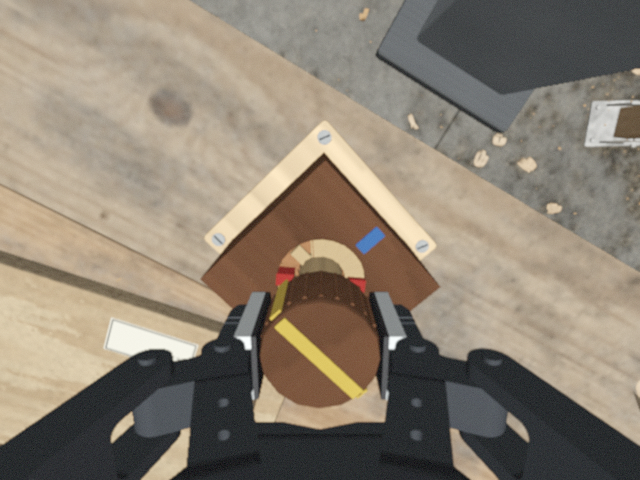

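```bash
cat >> h.py <<'E'
B=np.array([.4374,-.1739])
def wind(yaw,z,total,step=15,v=.05):
    n=round(total/step)
    for i in range(n):
        yaw-=step; z-=20e-3*step/360
        env.movel([*B,z],velocity=v,rot=ori(yaw)); s=st(f'{yaw:.1f} zc {z:.4f}')
        f=s['force'][2]
        if abs(f)>3: z+=np.clip(.00004*f,-.0006,.0006)
        if abs(f)>45 or np.hypot(*s['force'][:2])>30 or abs(s['torque'][2])>2.0: print('STOP');break
    return yaw,z
E
python3 - <<'E'
from h import *
y,z=wind(209.45,.1872,180)
p,d=camera('scene');crop(p,250,200,370,320,6,'pics/s7c.png')
p,d=camera('wrist');cv2.imwrite('pics/w7.png',p)
E
```

```text
194.4 zc 0.1864 15.33 [ 0.4375 -0.1739  0.1863] yaw -165.4 F [ 0.6 -0.5 -1.4] T [ 0.   -0.06 -0.02] op 0.0382 q7 1.63
179.4 zc 0.1855 15.74 [ 0.4374 -0.1738  0.1855] yaw 179.7 F [ 0.3 -0.1 -1.4] T [-0.07 -0.05 -0.01] op 0.0383 q7 1.41
164.4 zc 0.1847 16.15 [ 0.4374 -0.1738  0.1846] yaw 164.8 F [-0.7  0.1 -1. ] T [0.02 0.04 0.04] op 0.0384 q7 1.18
149.4 zc 0.1839 16.56 [ 0.4374 -0.1738  0.1838] yaw 149.8 F [-0.7  0.9 -1.6] T [ 0.04 -0.05 -0.  ] op 0.0384 q7 0.95
134.4 zc 0.1830 16.97 [ 0.4374 -0.1738  0.183 ] yaw 134.8 F [ 0.3  0.2 -1.2] T [-0.01 -0.    0.02] op 0.0384 q7 0.72
119.4 zc 0.1822 17.38 [ 0.4374 -0.1738  0.1822] yaw 119.8 F [ 1.   0.8 -1. ] T [-0.04 -0.   -0.04] op 0.0381 q7 0.48
104.4 zc 0.1814 17.78 [ 0.4375 -0.1738  0.1814] yaw 104.8 F [-0.3 -0.2 -0.2] T [-0.04  0.03 -0.02] op 0.038 q7 0.25
89.4 zc 0.1805 18.19 [ 0.4374 -0.1738  0.1805] yaw 89.8 F [-1.4 -0.4  0.1] T [-0.11  0.02  0.  ] op 0.0382 q7 0.02
74.4 zc 0.1797 18.6 [ 0.4374 -0.1738  0.1797] yaw 74.8 F [-0.1 -0.5 -0.4] T [-0.09  0.04  0.04] op 0.0382 q7 -0.22
59.4 zc 0.1789 19.01 [ 0.4374 -0.1738  0.1789] yaw 59.8 F [ 0.7  0.1 -0.7] T [-0.01  0.   -0.02] op 0.0381 q7 -0.45
44.4 zc 0.1780 19.42 [ 0.4375 -0.1738  0.178 ] yaw 44.8 F [-1.   0.2 -1.6] T [0.02 0.   0.04] op 0.0382 q7 -0.69
29.4 zc 0.1772 19.82 [ 0.4374 -0.1739  0.1772] yaw 29.8 F [-0.6  0.6 -1. ] T [-0. -0. -0.] op 0.0384 q7 -0.92
```

View pics/w7.png

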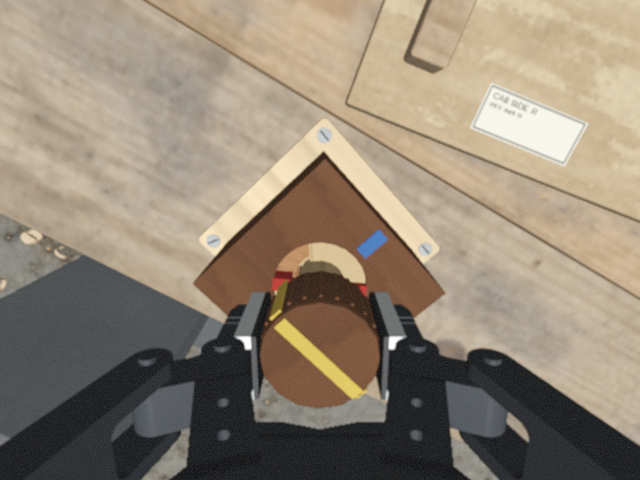

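View pics/s7c.png

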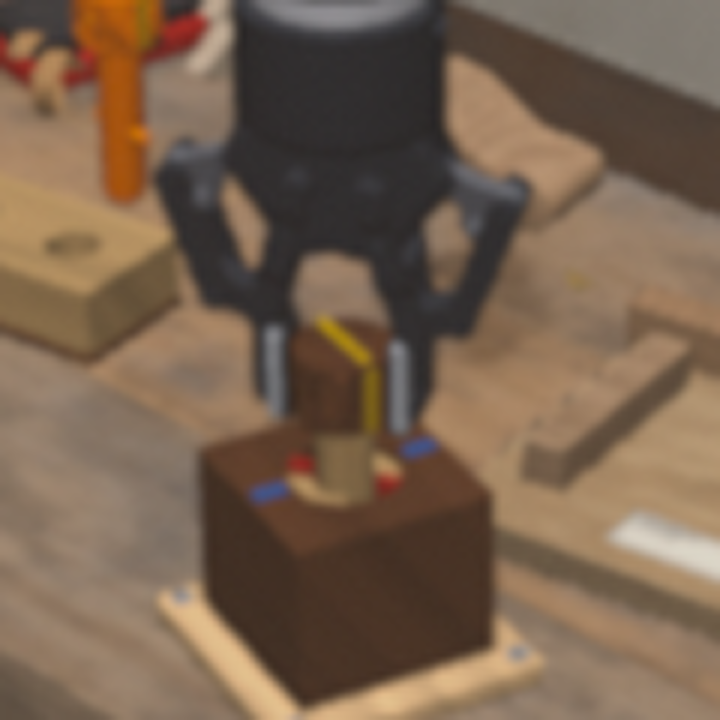

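```bash
python3 - <<'E'
from h import *
z=.1772
env.grip(.064,80);st('open')
for y in (75,120,165,209.45): env.movel([*B,z],velocity=.08,rot=ori(y))
env.dwell(.2);st('back')
p,d=camera('wrist');cv2.imwrite('pics/w8.png',p)
env.grip(.03,80);env.dwell(.2);st('closed')
p,d=camera('wrist');cv2.imwrite('pics/w9.png',p)
E
```

```text
open 20.29 [ 0.4375 -0.1739  0.1773] yaw 29.5 F [ 0.1  0.5 -0.1] T [-0.02  0.08 -0.01] op 0.0638 q7 -0.92
back 24.23 [ 0.4374 -0.1738  0.1773] yaw -150.6 F [ 0.5 -0.   0. ] T [ 0.02  0.03 -0.07] op 0.0637 q7 1.83
closed 24.82 [ 0.4376 -0.1738  0.1775] yaw -150.6 F [-1.   0.4  6.9] T [0.06 0.31 0.02] op 0.0381 q7 1.83
```

View pics/w8.png

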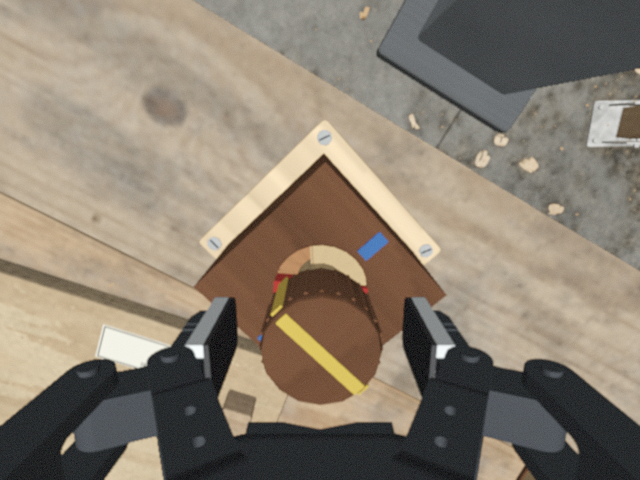

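View pics/w9.png

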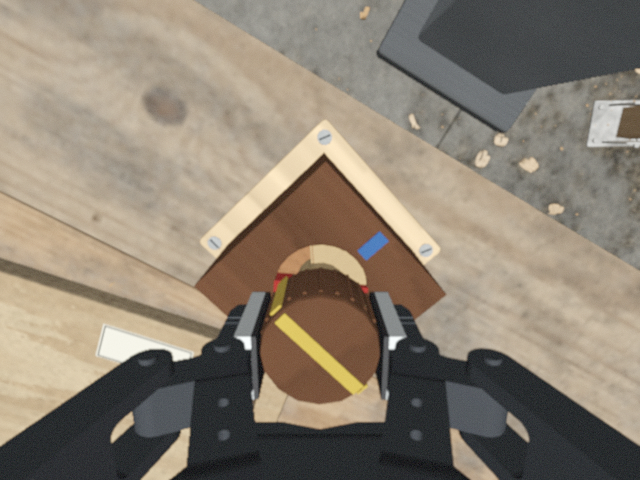

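```bash
python3 - <<'E'
from h import *
y,z=wind(209.45,.1774,180)
env.movel([*B,z-.0002],velocity=.05,rot=ori(y-3));env.dwell(.5);st('end')
p,d=camera('scene');crop(p,250,200,370,320,6,'pics/s10c.png');cv2.imwrite('pics/s10.png',p)
p,d=camera('wrist');cv2.imwrite('pics/w10.png',p)
E
```

```text
194.4 zc 0.1766 25.28 [ 0.4379 -0.1737  0.1769] yaw -165.3 F [1.1 1.  3.9] T [ 0.14 -0.28 -0.  ] op 0.0383 q7 1.61
179.4 zc 0.1759 25.69 [ 0.4377 -0.1739  0.176 ] yaw 179.7 F [1.2 1.2 3.6] T [ 0.07 -0.34  0.03] op 0.0381 q7 1.39
164.4 zc 0.1752 26.1 [ 0.4375 -0.1739  0.1752] yaw 164.8 F [0.9 0.1 3.6] T [-0.08 -0.28  0.07] op 0.0379 q7 1.16
149.4 zc 0.1745 26.51 [ 0.4373 -0.1739  0.1744] yaw 149.8 F [ 2.  -0.4  1.8] T [-0.05 -0.38 -0.02] op 0.0382 q7 0.93
134.4 zc 0.1737 26.92 [ 0.4373 -0.1738  0.1736] yaw 134.8 F [1.  0.2 1.4] T [-0.   -0.28  0.  ] op 0.0383 q7 0.7
119.4 zc 0.1728 27.32 [ 0.4374 -0.1738  0.1728] yaw 119.8 F [ 1.4 -0.1  2. ] T [-0.06 -0.28 -0.02] op 0.0379 q7 0.47
104.4 zc 0.1720 27.73 [ 0.4374 -0.1738  0.172 ] yaw 104.8 F [ 1.1 -1.4  1.2] T [-0.02 -0.36  0.  ] op 0.0382 q7 0.24
89.4 zc 0.1712 28.14 [ 0.4374 -0.1739  0.1711] yaw 89.8 F [ 1.3 -0.1  0.7] T [-0.11 -0.34 -0.03] op 0.038 q7 0.01
74.4 zc 0.1703 28.55 [ 0.4374 -0.1739  0.1703] yaw 74.8 F [ 1.9 -0.7  1.9] T [-0.11 -0.28  0.01] op 0.0384 q7 -0.22
59.4 zc 0.1695 28.96 [ 0.4374 -0.1739  0.1695] yaw 59.8 F [ 0.5 -0.6  1. ] T [-0.14 -0.26 -0.05] op 0.0384 q7 -0.46
44.4 zc 0.1687 29.37 [ 0.4373 -0.1739  0.1686] yaw 44.8 F [ 0.4 -1.3  1.4] T [-0.09 -0.15 -0.01] op 0.0384 q7 -0.69
29.4 zc 0.1678 29.77 [ 0.4372 -0.1738  0.1678] yaw 29.8 F [ 0.1 -0.2  2. ] T [-0.1  -0.02 -0.03] op 0.0382 q7 -0.92
end 30.52 [ 0.4372 -0.1738  0.1676] yaw 26.5 F [-0.9  1.1  4.2] T [0.27 0.5  0.04] op 0.0385 q7 -0.97
```

View pics/w10.png

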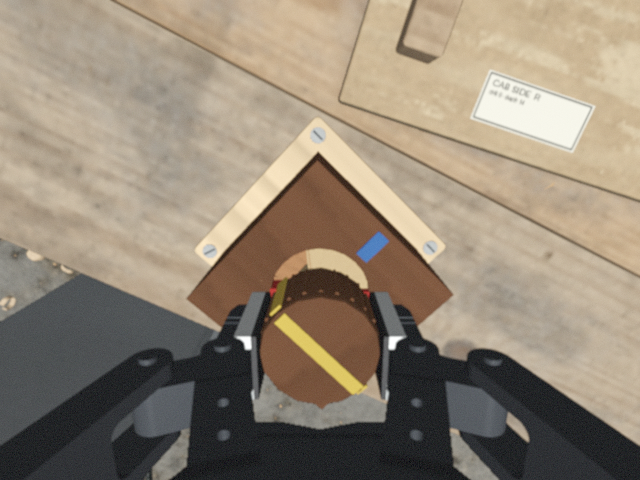

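View pics/s10c.png

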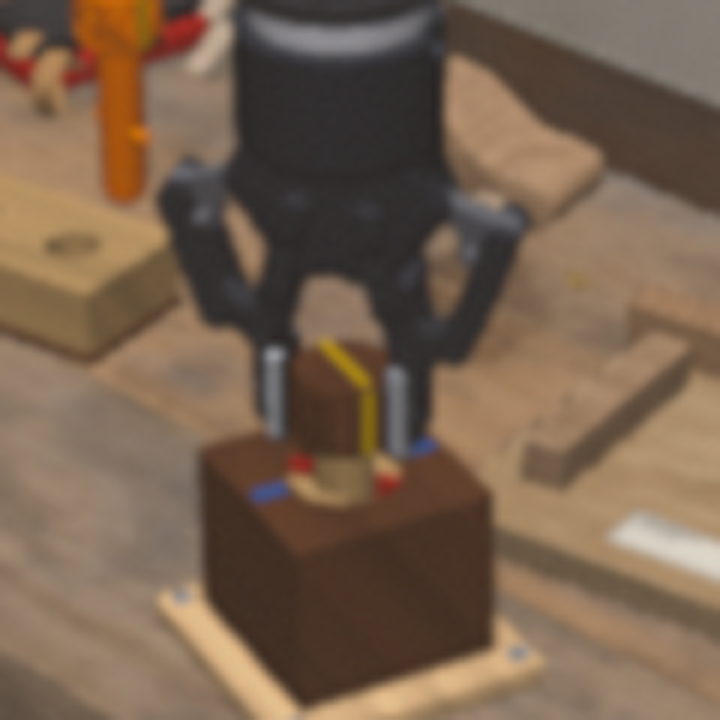

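View pics/s10.png

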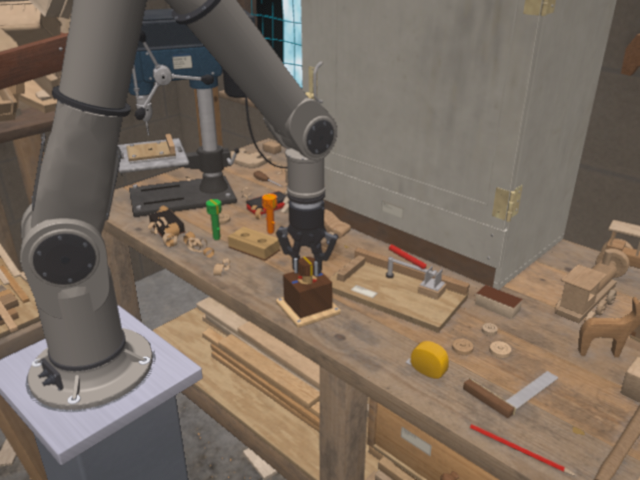

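```bash
python3 - <<'E'
from h import *
s=st();print(R.from_quat(s['orientation'],scalar_first=True).as_matrix()[:,2].round(4))
job.job_done()
E
```

```text
30.62 [ 0.4373 -0.1738  0.1676] yaw 26.5 F [-2.7  1.3  3.8] T [0.31 0.49 0.06] op 0.0385 q7 -0.97
[-3.e-04  1.e-04 -1.e+00]
the job is handed in; nothing more can be done
```

I handed the job in at about 30.6 s, with the bolt started in the thread, upright, and the knob still gripped.

- **Placing:** I took the brown-knobbed bolt, not the green or orange look-alike, and stood it in the boss with its yellow line on the blue marks. The teeth came to rest within about 0.3 mm of the expected height.
- **Turning back:** I turned it back about 92° and pushed lightly. It dropped 8.6 mm, within the expected 7 to 9 mm.
- **Turning forward:** I turned it forward about 363° in two half-turn strokes with one regrip between them. It wound down about 19.4 mm, against 20 mm expected for a turn. The line on the knob did not slip in the grip.

**Last checks:** Forces were under 5 N, and the tool pointed straight down within 0.1°. The scene picture shows the look-alikes, holder and tape measure where they were. The sanding block and toy car were not compared closely.

**Disagreements:** The knob and bore centres measured two ways differed by about 0.8 mm, so I used the mean of each. The yellow line's angle read 5° to 10° from the far cameras and 15° from the wrist camera. I used the wrist value, and the line was parallel to the marks at the boss.

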